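# Shut the job-card holder and hold the spring clip open over its edge

## Robot

A 7-joint arm with a two-finger parallel gripper is mounted at the origin on the work surface. World frame = base frame: x ahead of the robot, y to its left, z up, the work surface at z = 0. Lengths are in mm, angles in rad, forces in N, time in s.
With the tool pointing down it reaches from about 400 to 875 mm from the base axis. Payload 4.4 kg.
Tool frame: the origin (TCP) lies midway between the tips of the shut fingers; the grasp point (between the pads) lies 19 mm behind it; z points along the fingers, y is the line along which they close (so a half turn about z gives the same grasp; the last joint's range is limited). The gripper opens to 85 mm and grips with 20 to 120 N. Pads are 22 mm wide; open, the fingers measure 114 mm over their backs; the gripper's body (76 mm by 85 mm) begins 54 mm behind the grasp point. The pads swing forward as they close: fully open they stand 13 mm farther back than shut.
Start: joints at [1.244, 0.628, 0.038, 1.517, -0.027, 0.996, -0.02], TCP at [167.632, -628.026, 231.313] pointing down, gripper open.
Joint ranges: [-3.06, 3.06], [-0.37, 2.12], [-1.25, 1.32], [0.18, 2.47], [-1.1, 4.24], [0.23, 1.98], [-2.94, 2.94]. Speed limits (rad/s): [2.57, 2.57, 3.14, 3.14, 3.14, 3.14, 3.14].

## Interface

Orientations are given as [roll, pitch, yaw] about the fixed x, y, z axes, in that order (R = Rz(yaw) Ry(pitch) Rx(roll)).
In Python, from cell import read_state, get_image, finish_job gives the robot as it stands.
- The arm moves only by the tool send_rows, never from a script. Its argument "series" is a list of rows, each an object of numbers: "ax", "ay", "az": the turn, a rotation vector about the tool's x, y, z in rad; "dx", "dy", "dz": the shift along the tool's x, y, z in cm; "hand": the closure, from 0 (fully open) to 1 (shut). In form: [{"ax": .., "ay": .., "az": .., "dx": .., "dy": .., "dz": .., "hand": ..}, ...]. A call has 1 to 10 rows; each row is the pose to reach, as a shift and turn from the pose commanded when the call began, along the tool's axes at that moment; what a row does not reach only later rows make up. A row lasts 1/10 s, in which the tool goes at most 50 mm and 8.59 degrees, less where a joint would pass 70% of its speed; a pose out of reach is approached as far as the arm can. A call with a gripper value outside its range is refused whole. The fingers move at their own pace and stop on an object; the grip force is fixed at half the most. Time passes only in rows, so rows that repeat a pose let the fingers close. It gives the time, the measured TCP pose, the force, the opening and the grip force at its end, in the units of the state.
- read_state(): the state, without advancing time (a new reading comes with each control period).
- get_image(name): name is "side" or "top"; returns a dict with "pixels" (400x640x3 uint8, red, green, blue), "mtx" (3x3 intrinsics, pixels), "R" (3x3) and "t" (3): a world point X has camera coordinates R X + t. Camera axes: x right, y down, z forward; pixel columns grow to the right and rows downward; lengths in mm; the calibration is good to about 2 mm. A picture is of the moment at which its call begins. There is no depth.
- finish_job(): hands the job in; it is judged then, once.
The state is a dict: "clock": time; "qpos": joint angles; "qd": joint speeds; "tau": joint torques, N m; "eef_pos": TCP position; "tool_rot": TCP orientation; "force": force on the tool from outside, world axes, zero at the start; "torque": the same for the moment, N m; "width": finger opening in mm; "gripper_force": force on a finger pad.
Only numpy, scipy, OpenCV 4.12 (cv2) and the standard library are available. Lean on these libraries where they do the work, as an engineer would, in place of code of your own. Each camera call takes 0.05 s, during which the arm holds its last target. There are 200 camera calls.

## Task

Push the clear cover of the job-card holder fully shut against its board. Then squeeze the orange spring clip open, lift it off the red tray's wall and bring it, jaws down, over the middle of the holder's top edge, so that its wide-open jaws reach down on both sides of board and shut cover together without touching them. Finish while still holding it there, upright, squeezed open and still, so that I can slip another card in; leave the other things on the cart where they are.

Things in the scene. Friction and masses are not known exactly. Their poses are not given: they have to be found in the camera images.
- card_holder: Job-card holder, fixed: grey foot 110 x 160 x 10 mm, upright blue board 4 mm thick, 140 mm wide, top 115 mm above the cart top, paper card on its front. On the left or right. Origin: underside of the foot, below the board's mid-plane. x is square to the board, from front (cover side, towards the robot) to back; y along the board; z up.
- cover (a joint): Hinge of the holder's clear, yellow-framed cover, 4 mm thick, 140 mm wide, 103 mm from hinge to top. Hinge line along holder y, 12 mm above the cart top, 5 mm in front of the board's mid-plane. 0 = shut, upright along the board; grows as it leans out to the front (holder -x); starts at 0.35 to 0.65. Stiff (0.07 N m): stays where left; 1 N along the top edge's arc moves it (the edge rises as it shuts).
- cover_top (a point): Middle of the cover's top edge (moves with the cover; its y axis runs along the edge).
- card_edge (a point): Fixed point in the middle of the holder's top edge, 115 mm above the cart top, half-way through the combined thickness of board and shut cover (9 mm in all: 2 mm behind the board's mid-plane to 7 mm in front). Axes as the holder's.
- tray: Red open steel parts tray, fixed, 140 (x) x 160 (y) x 60 mm tall, walls 4 mm. Origin: centre of its underside. The clip is parked on the middle part of its -x wall (the one towards the robot).
- clip_grip (a point): Grip point of the orange two-handled spring clip (clothes-peg type, about 60 g), midway between its handles, 30 mm above the pivot. Parked upright, jaws down, biting the tray wall, whose top is 55 mm below this point. z up from jaws to handles, y along the pivot and the wall, x the way handles and jaws open. Jaw tips 77 mm below this point, 73 mm when fully open.
- clip_pivot (a point): The clip's pivot pin (5 mm radius, along y), axes as clip_grip. Handles: flat plates 26 mm wide (y), 50 mm long, rising from the pivot to 17 mm above clip_grip, 56 mm over their tops when parked; fully squeezed they are parallel, 20 mm over their outer faces, tops 23 mm above clip_grip. Jaws 30 mm wide (y), below the pivot.
- clip_jaw (a joint): Angle each handle and jaw has turned: 0 = parked (jaws 4 mm apart on the tray wall), 0.36 rad = stop, handles parallel, jaws gaping about 36 mm. Both halves move symmetrically. Full squeeze takes about 8 N at the handle tops, 12 N half-way down; a 25 N grip holds it firmly on the stop. As the handles swing parallel the clip sinks about 6 mm in the fingers. Let go, it springs shut.
- socket_a: Bystander, to be left alone: larger steel socket, 28 mm diameter, 32 mm tall, standing in the red tray.
- socket_b: Bystander, to be left alone: smaller steel socket, 22 mm diameter, 28 mm tall, standing in the red tray.
- wrench: Bystander, to be left alone: steel wrench lying flat between the task's things and the robot.
- screwdriver: Bystander, to be left alone: screwdriver with red handle lying on the left.
- grease: Bystander, to be left alone: blue grease jar, 72 mm diameter, 75 mm tall, on the right.
- cup: Bystander, to be left alone: grey open cup, 68 mm diameter, 60 mm tall, between tray and card holder.

How it is judged (in metres and radians):
On the way, in this order (a step that is already met when the one before it is completed fails the run):
1. the cover is shut (value of joint cover below 0.06 rad), for 0.2 s.
2. the clip is squeezed open and lifted clear of the tray (value of joint clip_jaw above 0.25 rad and distance of clip_grip from where it was at the start of the episode above 0.04 m and height (world z) of clip_grip above 0.13 m and contact force between clip and tray below 0.05 N), for 0.2 s.
At the end, for the whole second after the job is handed in: Cover within 0.06 rad of shut; clip gripped (over 3 N), still, each half open over 0.25 rad, upright and square to the board within 0.2 rad; the middle of the holder's top edge 37 to 66 mm below its grip point, within 12 mm across and 20 mm along; under 0.3 N between clip and holder (value of joint cover below 0.06 rad and value of joint clip_jaw above 0.25 rad and x of card_edge in the frame of clip_grip between -0.012 and 0.012 m and y of card_edge in the frame of clip_grip between -0.02 and 0.02 m and z of card_edge in the frame of clip_grip between -0.066 and -0.037 m and angle between the y axis of clip_grip and the y axis of card_holder, either way round below 0.2 rad and angle between clip_grip's own z axis and vertical below 0.2 rad and height (world z) of clip_grip above 0.145 m and contact force between clip and the fingers above 3 N and contact force between clip and card_holder below 0.3 N and linear speed of clip below 0.02 m/s); the arm keeps its last pose, push and grip.
It fails at once if a bystander is moved more than 30 mm (distance of any of socket_a, socket_b, wrench, screwdriver, grease, cup from where it was at the start of the episode above 0.03 m).
It fails at once if the clip is dropped (height (world z) of clip_grip below 0.07 m).
It also fails if it takes over 59 s, if anything falls off the work surface, if the arm or the gripper's body presses on something with over 40 N, if the wrist force passes 120 N, or if a joint passes its speed limit or range.

## Working session

There is one attempt and no reset: what is moved stays moved. The work goes in short steps, Python scripts to look and compute and a tool call to move; the robot and the scene stay as the last step left them, time stands still between calls to the robot, and variables do not carry over. Pictures are saved under pics/ and viewed, at most 10 in all, crops included, and the job is handed in when it is done.

Besides the shell and the picture viewer there is one more tool, called as a command line: name --argument value ..., lists and objects as JSON in quotes. send_rows: Moves the arm, as the interface text tells. Its arguments: {"type":"object","properties":{"series":{"type":"array","items":{"type":"object","properties":{"ax":{"type":"number"},"ay":{"type":"number"},"az":{"type":"number"},"dx":{"type":"number"},"dy":{"type":"number"},"dz":{"type":"number"},"hand":{"type":"number"}}}}},"required":["series"]}

```bash
mkdir -p pics
python3 - <<'E'
from cell import *
import cv2,pickle
s=read_state();print(s)
for n in("side","top"):
    d=get_image(n);pickle.dump(d,open(f"pics/{n}0.pkl","wb"))
    cv2.imwrite(f"pics/{n}0.png",d["pixels"][:,:,::-1]);print(n,d["mtx"],d["R"],d["t"])
E
```

```text
{'clock': 0.0, 'qpos': array([ 1.24422059,  0.62932245,  0.03843849,  1.51836655, -0.02699693,
        0.99628353, -0.02002815]), 'qd': array([ 1.50593886e-03,  1.30425145e-03, -2.02864389e-04, -8.18098911e-05,
        1.81335121e-03,  2.07719274e-04, -8.56489144e-04]), 'tau': array([ 5.53073496e-04, -5.63398397e+01,  1.22599371e+00, -1.93441468e+01,
        1.09177668e-02,  1.05963915e-02,  3.13596594e-06]), 'eef_pos': array([ 167.45985622, -627.41978283,  230.40482472]), 'tool_rot': array([-3.13973081e+00,  2.38415689e-05,  2.60752113e-01]), 'force': array([0.35769255, 0.45387655, 1.13090727]), 'torque': array([-0.01327627, -0.05113387, -0.01644045]), 'gripper_force': 0.0, 'width': 85.20247658109379}
side [[430.61802687   0.         319.88444565]
 [  0.         430.61802687 191.53679761]
 [  0.           0.           1.        ]] [[ 0.97687793 -0.21351914 -0.01091231]
 [-0.12976786 -0.55159504 -0.82395583]
 [ 0.16991117  0.80632034 -0.56654895]] [-526.93458146  132.05086414 1112.11922268]
top [[499.6732044    0.         315.35942235]
 [  0.         499.6732044  202.79554172]
 [  0.           0.           1.        ]] [[-1.13535191e-02 -9.99935513e-01 -2.60050260e-04]
 [-9.91379576e-01  1.12903204e-02 -1.30533767e-01]
 [ 1.30528285e-01 -1.22420911e-03 -9.91443830e-01]] [  -6.63514026  569.39751716 1239.2646081 ]
```

View pics/side0.png

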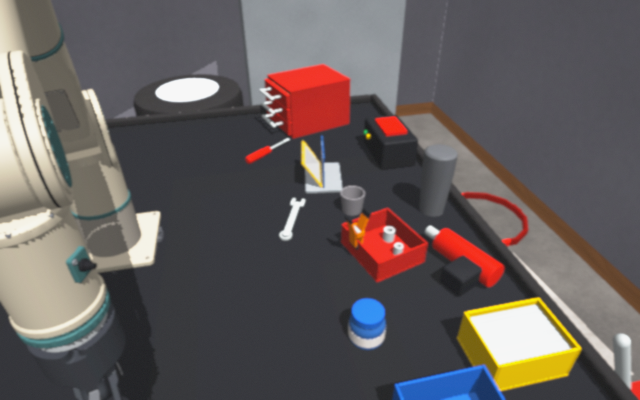

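View pics/top0.png

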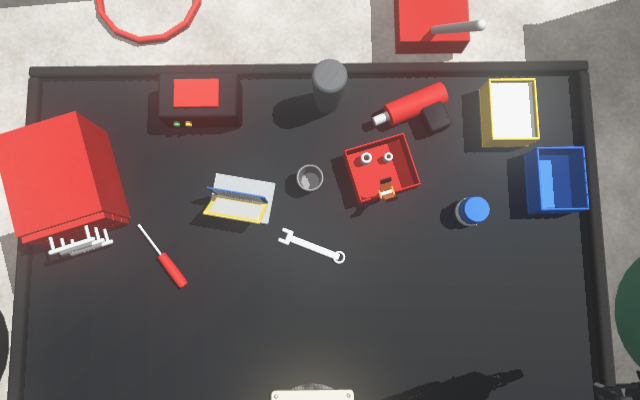

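The holder is at about (240,198) in the top picture and the tray at (382,168), with the clip on its near wall at (386,188). I'll enlarge both.

Run:
```python
import cv2
a=cv2.imread("pics/top0.png");b=cv2.imread("pics/side0.png")
R=lambda im,x,y,w,h,k:cv2.resize(im[y:y+h,x:x+w],None,fx=k,fy=k,interpolation=cv2.INTER_CUBIC)
import numpy as np
cv2.imwrite("pics/c1.png",np.hstack([R(a,195,165,90,66,4.4),R(a,338,128,90,66,4.4)]))
A=R(a,200,168,80,60,5);B=R(a,340,130,80,80,5);
C=R(b,295,130,80,70,5);D=R(b,335,200,80,80,5)
out=np.zeros((600,800,3),np.uint8)
out[:300,:400]=A;out[300:600,:400]=R(b,295,133,80,60,5);out[:300,400:]=R(a,345,146,80,60,5);out[300:,400:]=R(b,335,200,80,60,5)
cv2.imwrite("pics/c1.png",out)
```

```text
(no output)
```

View pics/c1.png

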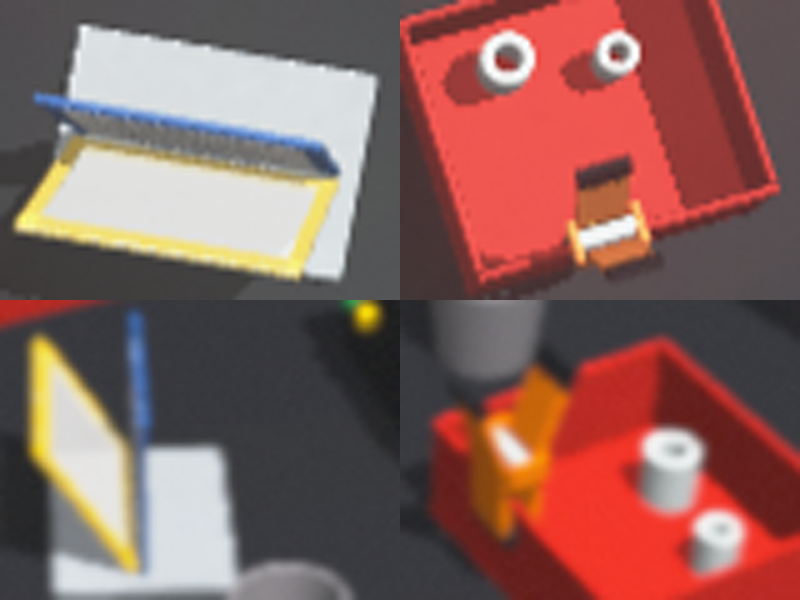

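```bash
cat > h.py <<'E'
import numpy as np,pickle,cv2
from scipy.optimize import least_squares
from scipy.spatial.transform import Rotation as Ro
cam={n:pickle.load(open(f"pics/{n}0.pkl","rb")) for n in("side","top")}
def proj(n,X):
    d=cam[n];c=d["R"]@np.array(X,float)+d["t"];p=d["mtx"]@c;return p[:2]/p[2]
def fr(x,y,yaw,P):
    c,s=np.cos(yaw),np.sin(yaw);return [x+c*P[0]-s*P[1],y+s*P[0]+c*P[1],P[2]]
E
python3 - <<'E'
from h import *
T=lambda u,v:(200+u/5-.4,168+v/5-.4)
S=lambda u,v:(295+u/5-.4,133+v/5-.4)
def cov(q,y,l=103,t=2):  # outer face
    return (-5-l*np.sin(q)-t*np.cos(q),y,12+l*np.cos(q)-t*np.sin(q))
obs=[("top",T(80,26),lambda c,q:(55+c,80,10)),("top",T(377,75),lambda c,q:(55+c,-80,10)),("top",T(342,278),lambda c,q:(c-55,-80,10)),
("top",T(36,96),lambda c,q:(0,70,115)),("top",T(323,144),lambda c,q:(0,-70,115)),
("top",T(15,230),lambda c,q:cov(q,70)),("top",T(300,276),lambda c,q:cov(q,-70)),
("side",S(52,592),lambda c,q:(c-55,-80,5)),("side",S(238,587),lambda c,q:(c+55,-80,5)),("side",S(222,447),lambda c,q:(c+55,80,10)),
("side",S(135,313),lambda c,q:(0,70,115)),("side",S(35,335),lambda c,q:cov(q,70)),("side",S(34,458),lambda c,q:cov(q,-70))]
f=lambda p:np.concatenate([proj(n,fr(*p[:3],g(p[3],p[4])))-uv for n,uv,g in obs])
r=least_squares(f,[600,150,0,0,.5],x_scale=[10,10,.1,10,.1],loss="soft_l1");p=r.x;print(p);print(f(p).reshape(-1,2).round(1).tolist())
e=fr(*p[:3],(-2.5,0,115));print("card_edge",e,"cover_top",fr(*p[:3],cov(p[4],0)))
ob=[("top",(346,150),(70,80,60)),("top",(405,135),(70,-80,60)),("top",(418.5,178),(-70,-80,60)),("top",(361,202),(-70,80,60)),
("side",(343,224),(-70,80,60)),("side",(386.6,208.2),(70,80,60)),("side",(425.5,241),(70,-80,60)),
("top",(345+208/5-.4,146+233/5-.4),None),("side",(357,229),None)]
f=lambda p:np.concatenate([proj(n,fr(*p[:3],P if P else (-68,p[3],86)))-uv for n,uv,P in ob])
r=least_squares(f,[620,-150,0,0],x_scale=[10,10,.1,10],loss="soft_l1");p=r.x;print(p);print(f(p).reshape(-1,2).round(1).tolist())
print("clip_grip",fr(*p[:3],(-68,p[3],115)))
for n,z in(("cup",(310,178)),("grease",(474,209)),("wr",(288,237))):
    # plane z
    d=cam["top"];zz={"cup":60,"grease":75,"wr":5}[n]
    print(n,least_squares(lambda q:proj("top",[q[0],q[1],zz])-z,[600,0]).x)
E
```

```text
[ 5.89003877e+02  1.78548593e+02 -1.79710608e-01 -1.27609673e+00
  6.04355536e-01]
[[0.3, -0.3], [0.7, -0.0], [0.2, 0.6], [0.2, -0.3], [0.0, -0.2], [0.9, 0.3], [0.6, 0.8], [0.4, -59.5], [0.0, -59.6], [-0.6, -60.2], [0.4, -60.3], [-0.2, -58.6], [-0.0, -60.4]]
card_edge [np.float64(586.544138399068), np.float64(178.99545498869242), 115] cover_top [np.float64(524.8798470625475), np.float64(190.19804193421925), np.float64(95.61898902243222)]
[ 6.56689387e+02 -1.84907963e+02  2.84876884e-01  1.64357933e+01]
[[-1.6, -0.2], [-0.9, -3.0], [3.0, 5.6], [0.1, -0.0], [-1.6, -0.5], [0.8, -1.2], [2.3, 1.4], [0.2, 0.2], [-0.7, 0.4]]
clip_grip [np.float64(586.8109379147008), np.float64(-188.24526560293128), 115]
cup [ 6.2961297e+02 -2.6347672e-01]
grease [ 544.36968643 -405.42278809]
wr [484.76945918  58.90827795]
```

Run:
```python
from h import *
T=lambda u,v:(200+u/5-.4,168+v/5-.4)
S=lambda u,v:(295+u/5-.4,73+v/5-.4)
def cov(q,y,l=103,t=2):  # outer face
    return (-5-l*np.sin(q)-t*np.cos(q),y,12+l*np.cos(q)-t*np.sin(q))
obs=[("top",T(80,26),lambda c,q:(55+c,80,10)),("top",T(377,75),lambda c,q:(55+c,-80,10)),("top",T(342,278),lambda c,q:(c-55,-80,10)),
("top",T(36,96),lambda c,q:(0,70,115)),("top",T(323,144),lambda c,q:(0,-70,115)),
("top",T(15,230),lambda c,q:cov(q,70)),("top",T(300,276),lambda c,q:cov(q,-70)),
("side",S(52,592),lambda c,q:(c-55,-80,5)),("side",S(238,587),lambda c,q:(c+55,-80,5)),("side",S(222,447),lambda c,q:(c+55,80,10)),
("side",S(135,313),lambda c,q:(0,70,115)),("side",S(35,335),lambda c,q:cov(q,70)),("side",S(34,458),lambda c,q:cov(q,-70))]
f=lambda p:np.concatenate([proj(n,fr(*p[:3],g(p[3],p[4])))-uv for n,uv,g in obs])
r=least_squares(f,[600,150,0,0,.5],x_scale=[10,10,.1,10,.1],loss="soft_l1");p=r.x;print(p);print(f(p).reshape(-1,2).round(1).tolist())
e=fr(*p[:3],(-2.5,0,115));print("card_edge",e,"cover_top",fr(*p[:3],cov(p[4],0)))
ob=[("top",(346,150),(70,80,60)),("top",(405,135),(70,-80,60)),("top",(420,183),(-70,-80,60)),("top",(361,202),(-70,80,60)),
("side",(343,224),(-70,80,60)),("side",(386.6,208.2),(70,80,60)),("side",(425.5,241),(70,-80,60)),
("top",(345+208/5-.4,146+233/5-.4),None),("side",(357,229),None)]
f=lambda p:np.concatenate([proj(n,fr(*p[:3],P if P else (-68,p[3],86)))-uv for n,uv,P in ob])
r=least_squares(f,[620,-150,0,0],x_scale=[10,10,.1,10],loss="soft_l1");p=r.x;print(p);print(f(p).reshape(-1,2).round(1).tolist())
print("clip_grip",fr(*p[:3],(-68,p[3],115)))
```

```text
[ 5.88362317e+02  1.79664193e+02 -1.80265554e-01 -3.41793865e-01
  5.85660436e-01]
[[-0.1, -0.4], [0.4, -0.1], [-0.2, 0.5], [-0.2, -0.0], [-0.5, 0.1], [0.5, -0.1], [0.2, 0.4], [0.5, 0.3], [-0.0, 0.3], [-0.5, -0.4], [0.1, -0.4], [0.0, 0.9], [0.2, -1.0]]
card_edge [np.float64(585.9028262276374), np.float64(180.1124196058983), 115] cover_top [np.float64(525.7929508316291), np.float64(191.0670770893766), np.float64(96.7292630515718)]
[ 6.56247703e+02 -1.85074586e+02  2.79957349e-01  1.61245564e+01]
[[-1.5, -0.2], [-0.7, -2.8], [1.5, 1.0], [-0.0, 0.1], [-1.7, -0.6], [0.8, -1.1], [2.2, 1.6], [0.2, 0.3], [-0.8, 0.4]]
clip_grip [np.float64(586.4396806534672), np.float64(-188.3671998807256), 115]
```

```bash
cat >> h.py <<'E'
def go(x,y,z,yaw):
    from cell import read_state
    s=read_state();Rc=Ro.from_euler("xyz",s["tool_rot"]);Rt=Ro.from_euler("xyz",[np.pi,0,yaw])
    d=Rc.inv().apply(np.array([x,y,z])-s["eef_pos"])/10
    print("clock",s["clock"],"pos",s["eef_pos"].round(1),"rot",s["tool_rot"].round(3),"F",s["force"].round(1),"w",round(s["width"],1),"gf",s["gripper_force"])
    print("d cm",d.round(2),"a",(Rc.inv()*Rt).as_rotvec().round(3))
H=(588.4,179.7,-0.18); TR=(656.2,-185.1,.28)
E
python3 -c "
from h import *
go(480,-300,230,1.1)
print(fr(*H,(-110,0,0)))"
```

```text
clock 0.1 pos [ 167.5 -627.5  230.5] rot [-3.14   0.     0.261] F [-0.3  0.2 -0.1] w 85.4 gf 0.0
d cm [ 38.64 -23.58   0.09] a [-0.002 -0.001 -0.839]
[np.float64(480.1771937933066), np.float64(199.39325307684064), 0]
```

send_rows --series '[{"dx":4,"dy":-2.4,"dz":0,"az":-0.1,"hand":1},{"dx":8,"dy":-4.8,"az":-0.2,"hand":1},{"dx":12,"dy":-7.2,"az":-0.3,"hand":1},{"dx":16,"dy":-9.6,"az":-0.4,"hand":1},{"dx":20,"dy":-12,"az":-0.5,"hand":1},{"dx":24,"dy":-14.4,"az":-0.6,"hand":1},{"dx":28,"dy":-16.8,"az":-0.7,"hand":1},{"dx":32,"dy":-19.2,"az":-0.78,"hand":1},{"dx":36,"dy":-22,"az":-0.84,"hand":1},{"dx":38.6,"dy":-23.6,"az":-0.84,"hand":1}]'

```text
invalid input at $.series[0]: expected keys ax, ay, az, dx, dy, dz, hand
```

```bash
python3 -c "
from h import *
go(480,199,150,1.39)"
```

```text
clock 0.1 pos [ 167.5 -627.5  230.5] rot [-3.14   0.     0.261] F [-0.3  0.2 -0.1] w 85.4 gf 0.0
d cm [ 51.5  -71.78   8.17] a [-2.000e-03 -1.000e-03 -1.129e+00]
```

send_rows --series '[{"ax":0,"ay":0,"az":-0.1,"dx":4,"dy":-2.4,"dz":0,"hand":1},{"ax":0,"ay":0,"az":-0.2,"dx":8,"dy":-4.8,"dz":0,"hand":1},{"ax":0,"ay":0,"az":-0.3,"dx":12,"dy":-7.2,"dz":0,"hand":1},{"ax":0,"ay":0,"az":-0.4,"dx":16,"dy":-9.6,"dz":0,"hand":1},{"ax":0,"ay":0,"az":-0.5,"dx":20,"dy":-12,"dz":0,"hand":1},{"ax":0,"ay":0,"az":-0.6,"dx":24,"dy":-14.4,"dz":0,"hand":1},{"ax":0,"ay":0,"az":-0.7,"dx":28,"dy":-16.8,"dz":0,"hand":1},{"ax":0,"ay":0,"az":-0.8,"dx":32,"dy":-19.2,"dz":0,"hand":1},{"ax":0,"ay":0,"az":-0.84,"dx":36,"dy":-22,"dz":0,"hand":1},{"ax":0,"ay":0,"az":-0.84,"dx":38.6,"dy":-23.6,"dz":0,"hand":1}]'

```text
clock: 1.1
eef_pos: [482.1, -296.3, 231.1]
tool_rot: [-3.141, -0.002, 1.106]
force: [0.7, -0.1, 0.8]
width: -0.1
gripper_force: 0.0
```

```bash
python3 -c "
from h import *
go(480,199,150,1.39)"
```

```text
clock 1.1 pos [ 482.1 -296.3  231.1] rot [-3.141e+00 -2.000e-03  1.106e+00] F [ 0.7 -0.1  0.8] w -0.1 gf 0.0
d cm [ 44.17 -22.39   8.22] a [ 0.    -0.002 -0.284]
```

send_rows --series '[{"ax":0,"ay":0,"az":-0.05,"dx":4,"dy":-2,"dz":0,"hand":1},{"ax":0,"ay":0,"az":-0.1,"dx":8,"dy":-4,"dz":0,"hand":1},{"ax":0,"ay":0,"az":-0.15,"dx":12,"dy":-6,"dz":0,"hand":1},{"ax":0,"ay":0,"az":-0.2,"dx":16,"dy":-8,"dz":0,"hand":1},{"ax":0,"ay":0,"az":-0.25,"dx":20,"dy":-10,"dz":0,"hand":1},{"ax":0,"ay":0,"az":-0.284,"dx":24,"dy":-12.2,"dz":1,"hand":1},{"ax":0,"ay":0,"az":-0.284,"dx":28.4,"dy":-14.4,"dz":2,"hand":1},{"ax":0,"ay":0,"az":-0.284,"dx":33,"dy":-16.7,"dz":4,"hand":1},{"ax":0,"ay":0,"az":-0.284,"dx":38,"dy":-19.3,"dz":6,"hand":1},{"ax":0,"ay":0,"az":-0.284,"dx":42,"dy":-21.3,"dz":8,"hand":1}]'

```text
clock: 2.1
eef_pos: [479.9, 159.3, 156.3]
tool_rot: [3.141, -0.0, 1.385]
force: [1.3, 0.6, -0.2]
width: 0.6
gripper_force: 0.0
```

```bash
python3 -c "
from h import *
x,y,_=fr(*H,(-110,0,0))
go(x,y,75,1.39)"
```

```text
clock 2.1 pos [479.9 159.3 156.3] rot [ 3.141 -0.     1.385] F [ 1.3  0.6 -0.2] w 0.6 gf 0.0
d cm [ 3.95 -0.72  8.13] a [ 0.001 -0.    -0.005]
```

send_rows --series '[{"ax":0,"ay":0,"az":0,"dx":2,"dy":0,"dz":2,"hand":1},{"ax":0,"ay":0,"az":0,"dx":2,"dy":0,"dz":5,"hand":1},{"ax":0,"ay":0,"az":0,"dx":2,"dy":0,"dz":8,"hand":1},{"ax":0,"ay":0,"az":0,"dx":2,"dy":0,"dz":8,"hand":1},{"ax":0,"ay":0,"az":0,"dx":2,"dy":0,"dz":8,"hand":1}]'

```text
clock: 2.6
eef_pos: [483.4, 177.0, 76.8]
tool_rot: [-3.141, 0.001, 1.385]
force: [-0.4, -0.4, 0.1]
width: 0.1
gripper_force: 0.0
```

```bash
python3 -c "
from h import *
x,y,_=fr(*H,(-26,0,0))
go(x,y,75,1.39)"
```

```text
clock 2.6 pos [483.4 177.   76.8] rot [-3.141e+00  1.000e-03  1.385e+00] F [-0.4 -0.4  0.1] w 0.1 gf 0.0
d cm [2.19 7.67 0.17] a [-0.001  0.001 -0.005]
```

send_rows --series '[{"ax":0,"ay":0,"az":0,"dx":1,"dy":0.5,"dz":0,"hand":1},{"ax":0,"ay":0,"az":0,"dx":2.2,"dy":1,"dz":0,"hand":1},{"ax":0,"ay":0,"az":0,"dx":2.2,"dy":1.8,"dz":0,"hand":1},{"ax":0,"ay":0,"az":0,"dx":2.2,"dy":2.6,"dz":0,"hand":1},{"ax":0,"ay":0,"az":0,"dx":2.2,"dy":3.4,"dz":0,"hand":1},{"ax":0,"ay":0,"az":0,"dx":2.2,"dy":4.2,"dz":0,"hand":1},{"ax":0,"ay":0,"az":0,"dx":2.2,"dy":5,"dz":0,"hand":1},{"ax":0,"ay":0,"az":0,"dx":2.2,"dy":5.8,"dz":0,"hand":1},{"ax":0,"ay":0,"az":0,"dx":2.2,"dy":6.6,"dz":0,"hand":1},{"ax":0,"ay":0,"az":0,"dx":2.2,"dy":7.2,"dz":0,"hand":1}]'

```text
clock: 3.6
eef_pos: [559.5, 185.0, 76.9]
tool_rot: [3.141, 0.0, 1.384]
force: [-1.8, -0.5, 2.3]
width: -0.2
gripper_force: 2.1
```

send_rows --series '[{"ax":0,"ay":0,"az":0,"dx":0,"dy":0.1,"dz":0,"hand":1},{"ax":0,"ay":0,"az":0,"dx":0,"dy":0.2,"dz":0,"hand":1},{"ax":0,"ay":0,"az":0,"dx":0,"dy":0.3,"dz":0,"hand":1},{"ax":0,"ay":0,"az":0,"dx":0,"dy":0.3,"dz":0,"hand":1}]'

```text
clock: 4.0
eef_pos: [561.4, 184.7, 77.0]
tool_rot: [3.142, 0.0, 1.385]
force: [-0.4, -1.2, 3.3]
width: -0.0
gripper_force: 1.9
```

send_rows --series '[{"ax":0,"ay":0,"az":0,"dx":0,"dy":0.15,"dz":0,"hand":1},{"ax":0,"ay":0,"az":0,"dx":0,"dy":0.3,"dz":0,"hand":1},{"ax":0,"ay":0,"az":0,"dx":0,"dy":0.4,"dz":0,"hand":1},{"ax":0,"ay":0,"az":0,"dx":0,"dy":0.4,"dz":0,"hand":1}]'

```text
clock: 4.4
eef_pos: [565.9, 184.0, 77.2]
tool_rot: [3.141, -0.0, 1.385]
force: [-0.7, -0.8, 4.5]
width: -0.1
gripper_force: 2.2
```

send_rows --series '[{"ax":0,"ay":0,"az":0,"dx":0,"dy":0.1,"dz":0,"hand":1},{"ax":0,"ay":0,"az":0,"dx":0,"dy":0.2,"dz":0,"hand":1},{"ax":0,"ay":0,"az":0,"dx":0,"dy":0.3,"dz":0,"hand":1},{"ax":0,"ay":0,"az":0,"dx":0,"dy":0.3,"dz":0,"hand":1}]'

```text
clock: 4.8
eef_pos: [567.5, 183.6, 77.2]
tool_rot: [-3.14, 0.001, 1.385]
force: [-3.9, -0.4, 6.8]
width: -0.2
gripper_force: 5.1
```

send_rows --series '[{"ax":0,"ay":0,"az":0,"dx":0,"dy":0.1,"dz":0,"hand":1},{"ax":0,"ay":0,"az":0,"dx":0,"dy":0.2,"dz":0,"hand":1},{"ax":0,"ay":0,"az":0,"dx":0,"dy":0.2,"dz":0,"hand":1},{"ax":0,"ay":0,"az":0,"dx":0,"dy":0.2,"dz":0,"hand":1}]'

```text
clock: 5.2
eef_pos: [567.5, 183.6, 77.2]
tool_rot: [-3.137, 0.002, 1.386]
force: [-7.7, -0.4, 11.4]
width: 0.1
gripper_force: 7.4
```

Run:
```python
from h import *
from cell import *
R=lambda im,x,y,w,h,k:cv2.resize(im[y:y+h,x:x+w],None,fx=k,fy=k,interpolation=cv2.INTER_CUBIC)
s=get_image("side")["pixels"][:,:,::-1];t=get_image("top")["pixels"][:,:,::-1]
cv2.imwrite("pics/c2.png",np.hstack([R(s,285,130,80,70,5),R(t,200,160,80,70,5)]))
go(500,190,77,1.39)
```

```text
clock 5.3 pos [567.5 183.5  77.2] rot [-3.137e+00  2.000e-03  1.386e+00] F [-8.  -0.7 10.5] w 0.1 gf 7.373935170689947
d cm [-0.61 -6.75  0.05] a [-0.005  0.002 -0.004]
```

View pics/c2.png

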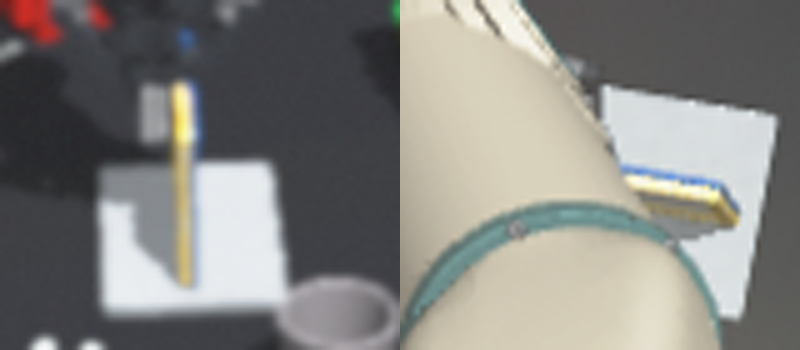

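The side crop shows the yellow cover flush against the blue board, and the force has risen to a hard stop, so the cover is shut. Next I back off and look closely at the tray and clip.

send_rows --series '[{"ax":0,"ay":0,"az":0,"dx":0,"dy":-1,"dz":0,"hand":1},{"ax":0,"ay":0,"az":0,"dx":0,"dy":-3,"dz":0,"hand":1},{"ax":0,"ay":0,"az":0,"dx":0,"dy":-6,"dz":0,"hand":1},{"ax":0,"ay":0,"az":0,"dx":0,"dy":-8,"dz":-3,"hand":1},{"ax":0,"ay":0,"az":0,"dx":0,"dy":-8,"dz":-8,"hand":0.5},{"ax":0,"ay":0,"az":0,"dx":0,"dy":-8,"dz":-13,"hand":0},{"ax":0,"ay":0,"az":0,"dx":-2,"dy":-8,"dz":-17,"hand":0},{"ax":0,"ay":0,"az":0,"dx":-6,"dy":-8,"dz":-17,"hand":0},{"ax":0,"ay":0,"az":0,"dx":-10,"dy":-8,"dz":-17,"hand":0},{"ax":0,"ay":0,"az":0,"dx":-14,"dy":-8,"dz":-17,"hand":0}]'

```text
clock: 6.3
eef_pos: [465.4, 59.4, 247.0]
tool_rot: [3.141, -0.0, 1.386]
force: [1.4, -0.6, 0.5]
width: 84.9
gripper_force: 0.0
```

Run:
```python
from h import *
R=lambda im,x,y,w,h,k:cv2.resize(im[y:y+h,x:x+w],None,fx=k,fy=k,interpolation=cv2.INTER_CUBIC)
s=cam["side"]["pixels"][:,:,::-1];t=cam["top"]["pixels"][:,:,::-1]
cv2.imwrite("pics/c3.png",np.hstack([R(t,340,130,90,80,4.4),R(s,338,200,90,80,4.4)]))
```

```text
(no output)
```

View pics/c3.png

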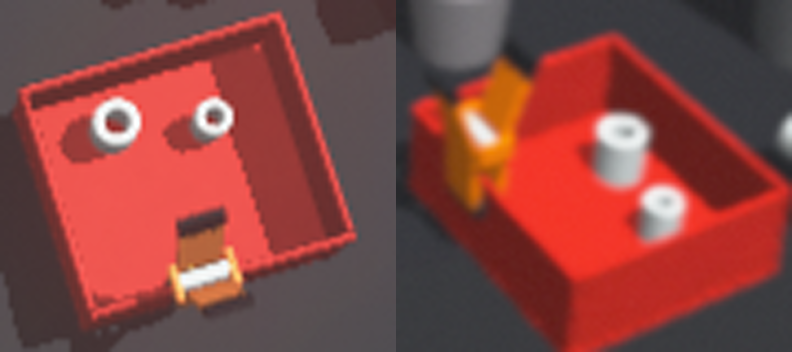

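Run:
```python
from h import *
k=4.4
T=lambda u,v:(340+(u+.5)/k-.5,130+(v+.5)/k-.5)
S=lambda u,v:(338+(u+.5)/k-.5,200+(v+.5)/k-.5)
ob=[("top",T(20,92),(70,80,60)),("top",T(280,12),(70,-80,60)),("top",T(355,238),(-70,-80,60)),
("side",S(17,104),(-70,80,60)),("side",S(221,34),(70,80,60)),("side",S(392,188),(70,-80,60)),("side",S(176,281),(-70,-80,60)),
("top",T(206,273),None),("side",S(81,130),None)]
f=lambda p:np.concatenate([proj(n,fr(*p[:3],P if P else (-68,p[3],p[4])))-uv for n,uv,P in ob])
r=least_squares(f,[620,-150,0,0,86],x_scale=[10,10,.1,10,10],loss="soft_l1");p=r.x;print(p);print(f(p).reshape(-1,2).round(1).tolist())
print("clip_grip",fr(*p[:3],(-68,p[3],115)))
print("FL corner pred",(proj("top",fr(*p[:3],(-70,80,60)))-[340,130])*k)
g=fr(*p[:3],(-68,p[3],115));go(g[0],g[1],250,p[2]+np.pi/2)
```

```text
[ 6.56017095e+02 -1.83611476e+02  2.79026350e-01  1.44894101e+01
  8.70833075e+01]
[[-0.2, -0.6], [0.6, 0.0], [0.6, 0.4], [-0.4, -0.2], [-0.6, -0.6], [0.6, -0.1], [0.3, -0.9], [0.1, 0.7], [0.3, -0.1]]
clip_grip [np.float64(586.6563889098691), np.float64(-188.4110027027596), 115]
FL corner pred [ 89.52394997 317.3851621 ]
clock 6.3 pos [465.4  59.4 247. ] rot [ 3.141 -0.     1.386] F [ 1.4 -0.6  0.5] w 84.9 gf 0.0
d cm [-22.13  16.47  -0.29] a [ 0.001 -0.    -0.464]
```

send_rows --series '[{"ax":0,"ay":0,"az":-0.08,"dx":-2.5,"dy":2,"dz":0,"hand":0},{"ax":0,"ay":0,"az":-0.16,"dx":-5,"dy":4,"dz":0,"hand":0},{"ax":0,"ay":0,"az":-0.24,"dx":-7.5,"dy":6,"dz":0,"hand":0},{"ax":0,"ay":0,"az":-0.32,"dx":-10,"dy":8,"dz":0,"hand":0},{"ax":0,"ay":0,"az":-0.4,"dx":-13,"dy":10,"dz":0,"hand":0},{"ax":0,"ay":0,"az":-0.464,"dx":-16,"dy":12.5,"dz":0,"hand":0},{"ax":0,"ay":0,"az":-0.464,"dx":-18,"dy":15,"dz":0,"hand":0},{"ax":0,"ay":0,"az":-0.464,"dx":-20.4,"dy":16.5,"dz":0,"hand":0},{"ax":0,"ay":0,"az":-0.464,"dx":-20.4,"dy":16.5,"dz":0,"hand":0},{"ax":0,"ay":0,"az":-0.464,"dx":-20.4,"dy":16.5,"dz":0,"hand":0}]'

```text
clock: 7.3
eef_pos: [589.9, -170.5, 246.0]
tool_rot: [-3.141, -0.001, 1.848]
force: [0.6, 0.4, 0.3]
width: 85.5
gripper_force: 0.0
```

```bash
python3 -c "
from h import *
go(586.7,-188.4,150,1.85)"
```

```text
clock 7.3 pos [ 589.9 -170.5  246. ] rot [-3.141e+00 -1.000e-03  1.848e+00] F [0.6 0.4 0.3] w 85.5 gf 0.0
d cm [-1.65 -0.79  9.6 ] a [-0.001 -0.001 -0.002]
```

send_rows --series '[{"ax":0,"ay":0,"az":0,"dx":-0.8,"dy":-0.4,"dz":1,"hand":0},{"ax":0,"ay":0,"az":0,"dx":-1.65,"dy":-0.8,"dz":3,"hand":0},{"ax":0,"ay":0,"az":0,"dx":-1.65,"dy":-0.8,"dz":5,"hand":0},{"ax":0,"ay":0,"az":0,"dx":-1.65,"dy":-0.8,"dz":7,"hand":0},{"ax":0,"ay":0,"az":0,"dx":-1.65,"dy":-0.8,"dz":8.5,"hand":0},{"ax":0,"ay":0,"az":0,"dx":-1.65,"dy":-0.8,"dz":8.5,"hand":0},{"ax":0,"ay":0,"az":0,"dx":-1.65,"dy":-0.8,"dz":8.5,"hand":0}]'

```text
clock: 8.0
eef_pos: [586.8, -188.0, 161.8]
tool_rot: [-3.141, -0.0, 1.85]
force: [0.4, -0.1, 0.4]
width: 85.5
gripper_force: 0.0
```

Run:
```python
from h import *
from cell import *
R=lambda im,x,y,w,h,k:cv2.resize(im[y:y+h,x:x+w],None,fx=k,fy=k,interpolation=cv2.INTER_CUBIC)
s=get_image("side")["pixels"][:,:,::-1]
cv2.imwrite("pics/c4.png",R(s,310,160,110,100,5.5))
go(586.7,-188.4,97,1.85)
```

```text
clock 8.05 pos [ 587.4 -188.3  162.5] rot [3.141 0.    1.85 ] F [-0.2  0.5  0.6] w 85.6 gf 0.0
d cm [ 0.01 -0.08  6.54] a [ 0.001  0.    -0.   ]
```

View pics/c4.png

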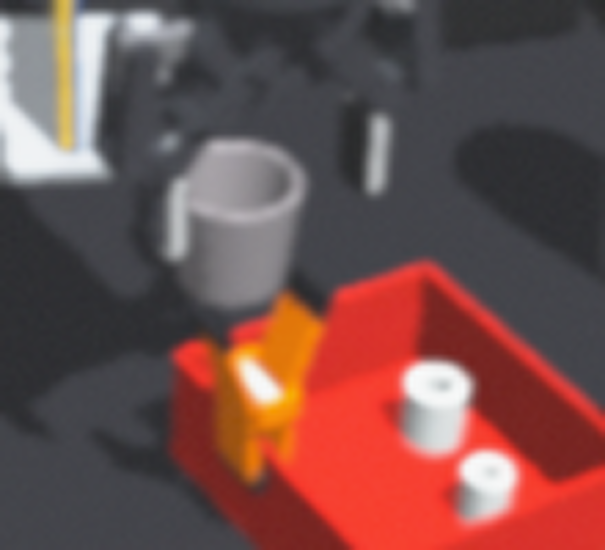

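```bash
python3 -c "
from h import *
for z in(194,132,115,85):print(z,(proj('side',(587.2,-188.3,z))-[310,160])*5.5)"
```

```text
194 [265.68395278 173.12607266]
132 [259.77653045 295.93601954]
115 [258.22962138 328.09485478]
85 [255.57161632 383.35236675]
```

send_rows --series '[{"ax":0,"ay":0,"az":0,"dx":0,"dy":-0.1,"dz":1.5,"hand":0},{"ax":0,"ay":0,"az":0,"dx":0,"dy":-0.1,"dz":2.5,"hand":0},{"ax":0,"ay":0,"az":0,"dx":0,"dy":-0.1,"dz":2.5,"hand":0}]'

```text
clock: 8.35
eef_pos: [585.3, -188.8, 136.1]
tool_rot: [-3.14, -0.001, 1.849]
force: [0.1, -0.7, 0.3]
width: 85.6
gripper_force: 0.0
```

send_rows --series '[{"ax":0,"ay":0,"az":0,"dx":0,"dy":0.1,"dz":1.5,"hand":0},{"ax":0,"ay":0,"az":0,"dx":0,"dy":0.1,"dz":3,"hand":0},{"ax":0,"ay":0,"az":0,"dx":0,"dy":0.1,"dz":3.9,"hand":0},{"ax":0,"ay":0,"az":0,"dx":0,"dy":0.1,"dz":3.9,"hand":0},{"ax":0,"ay":0,"az":0,"dx":0,"dy":0.1,"dz":3.9,"hand":0}]'

```text
clock: 8.85
eef_pos: [587.0, -188.6, 97.5]
tool_rot: [-3.141, -0.0, 1.849]
force: [-0.5, -1.3, -0.1]
width: 85.4
gripper_force: 0.0
```

```bash
python3 -c "
from h import *
go(586.7,-188.4,97,1.85)"
```

```text
clock 8.85 pos [ 587.  -188.6   97.5] rot [-3.141 -0.     1.849] F [-0.5 -1.3 -0.1] w 85.4 gf 0.0
d cm [ 0.03 -0.03  0.05] a [-0.    -0.    -0.001]
```

send_rows --series '[{"ax":0,"ay":0,"az":0,"dx":0,"dy":0,"dz":0,"hand":0.3},{"ax":0,"ay":0,"az":0,"dx":0,"dy":0,"dz":0,"hand":0.45},{"ax":0,"ay":0,"az":0,"dx":0,"dy":0,"dz":0,"hand":0.6},{"ax":0,"ay":0,"az":0,"dx":0,"dy":0,"dz":0,"hand":0.75},{"ax":0,"ay":0,"az":0,"dx":0,"dy":0,"dz":0,"hand":0.9},{"ax":0,"ay":0,"az":0,"dx":0,"dy":0,"dz":0,"hand":1},{"ax":0,"ay":0,"az":0,"dx":0,"dy":0,"dz":0,"hand":1},{"ax":0,"ay":0,"az":0,"dx":0,"dy":0,"dz":0,"hand":1}]'

```text
clock: 9.65
eef_pos: [587.0, -188.6, 97.8]
tool_rot: [-3.142, -0.0, 1.849]
force: [-0.1, -0.4, -0.8]
width: 16.9
gripper_force: 62.0
```

Run:
```python
from h import *
from cell import *
R=lambda im,x,y,w,h,k:cv2.resize(im[y:y+h,x:x+w],None,fx=k,fy=k,interpolation=cv2.INTER_CUBIC)
s=get_image("side")["pixels"][:,:,::-1]
cv2.imwrite("pics/c5.png",R(s,320,180,80,80,7))
go(586.7,-188.4,230,1.85)
```

```text
clock 9.7 pos [ 587.1 -188.6   97.8] rot [ 3.142 -0.     1.849] F [ 0.8  0.1 -1.6] w 16.7 gf 61.954171657562256
d cm [  0.03  -0.03 -13.22] a [ 0.    -0.    -0.001]
```

View pics/c5.png

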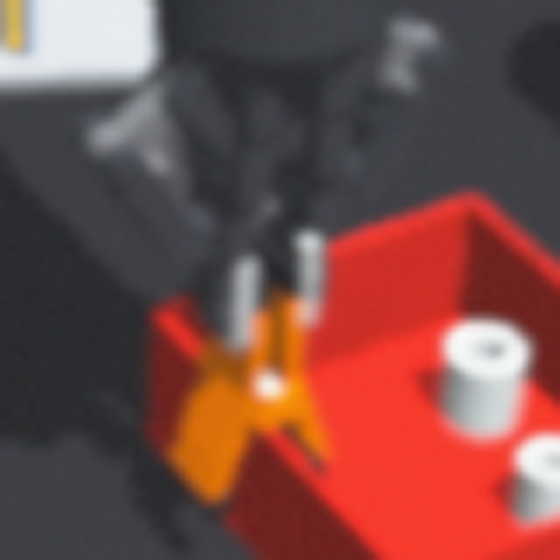

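The clip's jaws gape wide about the wall, with its pivot pin at crop (268,385) and both pads on the handles. Lifting now.

send_rows --series '[{"ax":0,"ay":0,"az":0,"dx":0,"dy":0,"dz":-0.5,"hand":1},{"ax":0,"ay":0,"az":0,"dx":0,"dy":0,"dz":-1.5,"hand":1},{"ax":0,"ay":0,"az":0,"dx":0,"dy":0,"dz":-3,"hand":1},{"ax":0,"ay":0,"az":0,"dx":0,"dy":0,"dz":-5,"hand":1},{"ax":0,"ay":0,"az":0,"dx":0,"dy":0,"dz":-7,"hand":1},{"ax":0,"ay":0,"az":0,"dx":0,"dy":0,"dz":-9,"hand":1},{"ax":0,"ay":0,"az":0,"dx":0,"dy":0,"dz":-11,"hand":1},{"ax":0,"ay":0,"az":0,"dx":0,"dy":0,"dz":-13,"hand":1},{"ax":0,"ay":0,"az":0,"dx":0,"dy":0,"dz":-13,"hand":1},{"ax":0,"ay":0,"az":0,"dx":0,"dy":0,"dz":-13,"hand":1}]'

```text
clock: 10.7
eef_pos: [587.3, -188.8, 228.9]
tool_rot: [3.14, 0.001, 1.849]
force: [-0.1, -1.2, -1.2]
width: 16.7
gripper_force: 61.9
```

Run:
```python
from h import *
from cell import *
R=lambda im,x,y,w,h,k:cv2.resize(im[y:y+h,x:x+w],None,fx=k,fy=k,interpolation=cv2.INTER_CUBIC)
s=get_image("side")["pixels"][:,:,::-1]
cv2.imwrite("pics/c6.png",R(s,320,120,80,80,7))
go(586,180,230,1.39)
p=read_state()["eef_pos"]
for z in(0,-10,-20,-30,-60):print(z,(proj('side',p+[0,0,z])-[320,120])*7)
```

```text
clock 10.75 pos [ 586.7 -188.7  227.9] rot [-3.141  0.     1.849] F [ 0.2  0.4 -0.7] w 16.6 gf 61.92844748497009
d cm [35.47 10.05 -0.21] a [-0.     0.     0.459]
0 [271.18263417 410.70261356]
-10 [269.88799018 437.77716985]
-20 [268.6089214 464.526006 ]
-30 [267.34514843 490.95496471]
-60 [263.64290902 568.37894419]
```

View pics/c6.png

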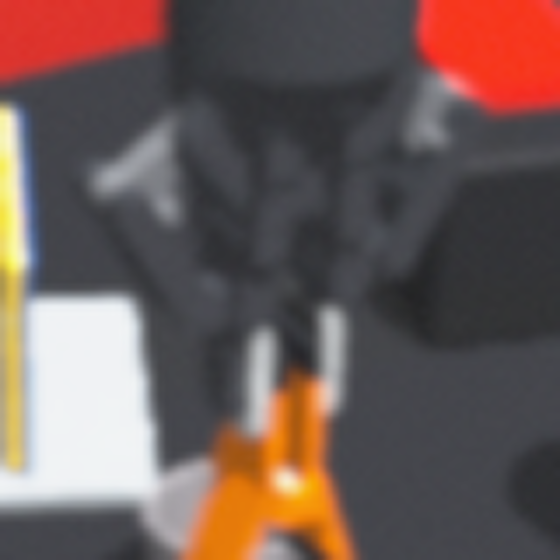

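Run:
```python
from h import *
p=np.array([586.9,-188.7,228.2])
o=[320+287.5/7-.5,120+482.5/7-.5]
for L in(12,15):
  a,b=L*np.sin(.279),-L*np.cos(.279)
  r=least_squares(lambda q:proj('side',p+[a+q[0]*np.cos(.279),b+q[0]*np.sin(.279),q[1]])-o,[0,-10]);print(L,r.x)
  ot=[320+293/7-.5,120+372/7-.5]
  r=least_squares(lambda q:proj('side',p+[a+q[0]*np.cos(.279),b+q[0]*np.sin(.279),q[1]])-ot,[0,-10]);print(" top",r.x)
```

```text
12 [ -2.42028426 -17.87443105]
 top [-2.48826301 22.34779735]
15 [ -4.47485924 -15.42226032]
 top [-4.54251915 24.61130685]
```

send_rows --series '[{"ax":0,"ay":0,"az":0.02,"dx":1.5,"dy":0.4,"dz":0,"hand":1},{"ax":0,"ay":0,"az":0.06,"dx":4,"dy":1.1,"dz":0,"hand":1},{"ax":0,"ay":0,"az":0.1,"dx":7,"dy":2,"dz":0,"hand":1},{"ax":0,"ay":0,"az":0.15,"dx":10,"dy":2.8,"dz":0,"hand":1},{"ax":0,"ay":0,"az":0.2,"dx":13,"dy":3.7,"dz":0,"hand":1},{"ax":0,"ay":0,"az":0.25,"dx":16,"dy":4.5,"dz":0,"hand":1},{"ax":0,"ay":0,"az":0.3,"dx":19,"dy":5.4,"dz":0,"hand":1},{"ax":0,"ay":0,"az":0.35,"dx":22,"dy":6.2,"dz":0,"hand":1},{"ax":0,"ay":0,"az":0.4,"dx":25,"dy":7.1,"dz":0,"hand":1},{"ax":0,"ay":0,"az":0.44,"dx":28,"dy":7.9,"dz":0,"hand":1}]'

```text
clock: 11.75
eef_pos: [585.4, 103.3, 226.7]
tool_rot: [-3.14, 0.001, 1.407]
force: [0.9, -0.8, -0.6]
width: 16.9
gripper_force: 61.9
```

```bash
python3 -c "
from h import *
go(585.9,180.1,230,1.39)"
```

```text
clock 11.75 pos [585.4 103.3 226.7] rot [-3.140e+00  1.000e-03  1.407e+00] F [ 0.9 -0.8 -0.6] w 16.9 gf 61.91458582878113
d cm [ 7.58 -1.2  -0.33] a [-0.002  0.001  0.017]
```

send_rows --series '[{"ax":0,"ay":0,"az":0.01,"dx":2,"dy":-0.4,"dz":0,"hand":1},{"ax":0,"ay":0,"az":0.01,"dx":4,"dy":-0.8,"dz":0,"hand":1},{"ax":0,"ay":0,"az":0.01,"dx":6,"dy":-1.1,"dz":0,"hand":1},{"ax":0,"ay":0,"az":0.01,"dx":6.5,"dy":-1.2,"dz":0,"hand":1},{"ax":0,"ay":0,"az":0.01,"dx":6.5,"dy":-1.2,"dz":0,"hand":1},{"ax":0,"ay":0,"az":0.01,"dx":6.5,"dy":-1.2,"dz":0,"hand":1}]'

```text
clock: 12.35
eef_pos: [584.8, 166.6, 227.3]
tool_rot: [-3.141, 0.002, 1.397]
force: [0.3, -1.1, -0.1]
width: 16.3
gripper_force: 61.9
```

```bash
python3 -c "
from h import *
go(585.9,180.1,170,1.39)"
```

```text
clock 12.35 pos [584.8 166.6 227.3] rot [-3.141e+00  2.000e-03  1.397e+00] F [ 0.3 -1.1 -0.1] w 16.3 gf 61.91221475601196
d cm [ 1.35 -0.12  5.73] a [-0.001  0.002  0.007]
```

send_rows --series '[{"ax":0,"ay":0,"az":0.01,"dx":0.7,"dy":0,"dz":0.5,"hand":1},{"ax":0,"ay":0,"az":0.01,"dx":1.35,"dy":-0.1,"dz":2,"hand":1},{"ax":0,"ay":0,"az":0.01,"dx":1.35,"dy":-0.1,"dz":3.5,"hand":1},{"ax":0,"ay":0,"az":0.01,"dx":1.35,"dy":-0.1,"dz":3.7,"hand":1},{"ax":0,"ay":0,"az":0.01,"dx":1.35,"dy":-0.1,"dz":3.7,"hand":1},{"ax":0,"ay":0,"az":0.01,"dx":1.35,"dy":-0.1,"dz":3.7,"hand":1}]'

```text
clock: 12.95
eef_pos: [586.5, 181.9, 191.1]
tool_rot: [3.141, -0.0, 1.389]
force: [-0.3, 0.3, 0.3]
width: 16.5
gripper_force: 61.9
```

Run:
```python
from h import *
from cell import *
R=lambda im,x,y,w,h,k:cv2.resize(im[y:y+h,x:x+w],None,fx=k,fy=k,interpolation=cv2.INTER_CUBIC)
s=get_image("side")["pixels"][:,:,::-1]
cv2.imwrite("pics/c7.png",R(s,285,95,80,100,6))
go(585.9,180.1,158.5,1.39)
```

```text
clock 13.0 pos [586.6 181.9 191.3] rot [ 3.141e+00 -1.000e-03  1.389e+00] F [-0.2  0.5 -1.3] w 16.6 gf 61.911048889160156
d cm [-0.19 -0.04  3.28] a [ 0.001 -0.001 -0.001]
```

View pics/c7.png

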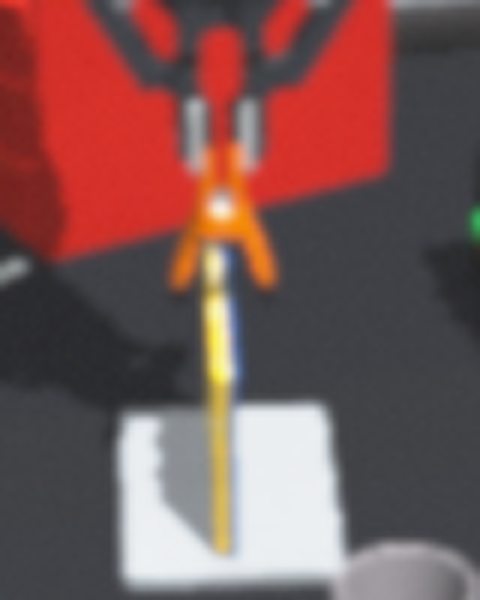

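Run:
```python
from h import *
p=np.array([586.6,181.9,191.2])
for nm,(u,v) in dict(pin=(222,206),tipL=(179,288),tipR=(268,288)).items():
  o=[285+(u+.5)/6-.5,95+(v+.5)/6-.5]
  for L in(13,15):
    X=lambda q:p+fr(0,0,-.18,(q[0],-L,q[1]))
    print(nm,L,least_squares(lambda q:proj('side',X(q))-o,[0,-10]).x)
```

```text
pin 13 [ -0.8818334  -15.81143471]
pin 15 [ -0.95018514 -14.82503764]
tipL 13 [-22.46236248 -59.77054622]
tipL 15 [-22.49254743 -58.7064042 ]
tipR 13 [ 21.43389162 -61.07139572]
tipR 15 [ 21.32607284 -60.00495306]
```

send_rows --series '[{"ax":0,"ay":0,"az":0,"dx":-0.2,"dy":0,"dz":0.5,"hand":1},{"ax":0,"ay":0,"az":0,"dx":-0.2,"dy":0,"dz":1,"hand":1},{"ax":0,"ay":0,"az":0,"dx":-0.2,"dy":0,"dz":1.5,"hand":1},{"ax":0,"ay":0,"az":0,"dx":-0.2,"dy":0,"dz":2,"hand":1},{"ax":0,"ay":0,"az":0,"dx":-0.2,"dy":0,"dz":2.5,"hand":1},{"ax":0,"ay":0,"az":0,"dx":-0.2,"dy":0,"dz":3,"hand":1},{"ax":0,"ay":0,"az":0,"dx":-0.2,"dy":0,"dz":3.3,"hand":1},{"ax":0,"ay":0,"az":0,"dx":-0.2,"dy":0,"dz":3.3,"hand":1},{"ax":0,"ay":0,"az":0,"dx":-0.2,"dy":0,"dz":3.3,"hand":1},{"ax":0,"ay":0,"az":0,"dx":-0.2,"dy":0,"dz":3.3,"hand":1}]'

```text
clock: 14.0
eef_pos: [586.0, 179.9, 158.1]
tool_rot: [3.141, -0.0, 1.389]
force: [0.2, -0.4, 0.4]
width: 16.5
gripper_force: 61.9
```

Run:
```python
from h import *
from cell import *
R=lambda im,x,y,w,h,k:cv2.resize(im[y:y+h,x:x+w],None,fx=k,fy=k,interpolation=cv2.INTER_CUBIC)
s=get_image("side")["pixels"][:,:,::-1]
cv2.imwrite("pics/c8.png",R(s,295,105,60,70,8))
go(585.9,180.1,158.5,1.39);print(read_state()["qd"].round(3))
```

```text
clock 14.05 pos [586.  179.9 158.1] rot [ 3.141 -0.     1.389] F [-0.3  0.2 -0.5] w 16.8 gf 61.91075563430786
d cm [ 0.01 -0.02 -0.04] a [ 0.001 -0.    -0.001]
[ 0.001  0.001  0.    -0.001 -0.001  0.002 -0.   ]
```

View pics/c8.png

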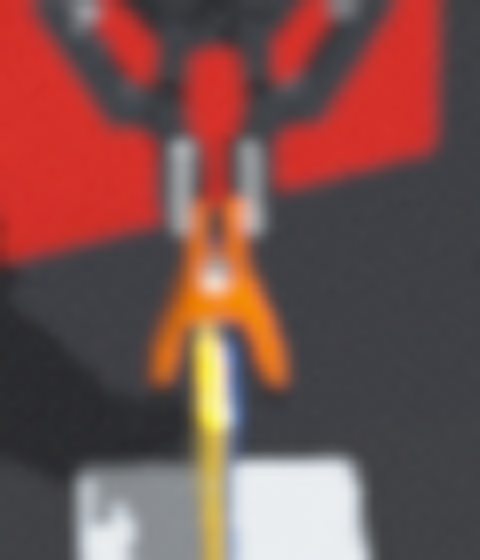

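The jaws straddle the board and shut cover centrally, with tips at crop (165,385) and (278,385) and the board at about (218,380). There is no contact force and the arm is still. Handing in.

```bash
python3 -c "
from cell import *
print(finish_job())"
```

```text
the job is handed in; nothing more can be done
None
```

The job is handed in at about 14 s: the cover is shut, and the clip is held still and wide open over the middle of the holder's top edge with no contact force. No verdict came back.

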